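# Hang and lock the bottle shelf on the slotted upright

## Task

Hang the blue bottle shelf on the slotted upright: put its two claws through the two slots of the rail, let them hook down behind it, and press the shelf down gently until it is fully home and the red latch has snapped out over its back plate. Let go of it, never force it hard against the upright, and leave the two bottles and the petri dish where they stand.

Things in the scene. Friction and masses are not known exactly. Their poses are not given: they have to be found in the camera images.
- bracket: loose blue bottle shelf (the bracket), 0.22 to 0.36 kg, standing upright. Origin: centre of the tray's underside; z up, +x towards back plate and claws. Tray 90 (x) by 100 (y) mm, rim 14 mm high. Back plate 8 mm thick, 56 mm wide, 100 mm high, rear face at x = +45. Two steel claws stand out 16 mm behind it
- bracket_grip (a point): point in the bracket's grip rib where the fingers fit well, at x = 5, y = 0, z = 84 mm in its frame. The rib is 12 mm thick in y, reaches from x = -20 to +37 and up to z = 100: grip it from above, a finger on each side; a grip of about 60 N holds it firmly
- bracket_back (a point): lower middle of the back plate's rear face, at x = 45, y = 0, z = 0 mm in the bracket's frame
- upper_claw (a point): on the bracket: tip of the upper claw, at x = 61, y = 0, z = 64 mm in its frame, level with the underside of its stem. The stem (z 64 to 76, 9 mm long from the rear face) ends in a tooth 7 mm thick that hangs 10 mm below it, so the claw's tip is 22 mm high (z 54 to 76), and 10 mm thick in y
- lower_claw (a point): on the bracket: tip of the lower claw, at x = 61, y = 0, z = 24 mm in its frame, level with the underside of its stem. The stem (z 24 to 36, 9 mm long from the rear face) ends in a tooth 7 mm thick that hangs 10 mm below it, so the claw's tip is 22 mm high (z 14 to 36), and 10 mm thick in y
- upright: fixed stand: grey foot plate 120 by 100 by 12 mm, column 220 mm high, before it a steel rail 60 mm wide, 156 mm high, with two slots one above the other. Origin: underside of the foot plate, z up, slotted front towards -x; front face of the rail at x = -30, wall 6 mm thick, 22 mm behind. The rail is clamped at an unmeasured height, within 12 mm of its middle setting; it does not shift under load
- upright_seat (a point): at the rail's front face, middle of its width, x inwards: where bracket_back lies at home if the rail is at its middle setting (true home: up to 12 mm higher or lower; find it by feel). Above true home the slots, 14 mm wide, run from 24 to 50 and 64 to 90 mm: claws enter with the bracket 10 to 14 mm above home; with the rear face within 3 mm of the rail it can go down to the hard stop, home
- latch (a joint): red spring latch, 30 mm wide, standing 5 mm out of the rail's front face, underside 101.5 mm above true home. 0 = out; 0.005 m when the back plate holds it in. Spring 3 to 5 N. The back plate pushes it in as the claws go in; at home it snaps out over the plate's top edge and keeps the shelf down
- spring_foot (a joint): red spring pin on a ledge under the back plate, 16 mm before the rail's face, top 8 mm above true home. 0 = up; 0.008 m with the bracket pressed home, about 0.0065 m locked. Pushes up with 5 N at 0, 8.5 N at home; unlocked, it lifts the shelf again. A shelf lowered too far before the claws are in lands on it. Pressing home takes 5 to 12 N on the tool; at 20 N it is on the hard stop
- amber_bottle: brown bottle with yellow cap, 34 mm across, 70 mm high, loose bystander; origin in the middle of its underside; behind it, to the left of the upright, stands a tall plate washer to keep the arm clear of
- white_bottle: white bottle with red cap, 30 mm across, 62 mm high, loose bystander; origin in the middle of its underside
- petri: petri dish, 90 mm across, 15 mm high, loose bystander; origin in the middle of its underside
Not all that is in view belongs to the job. There is more than one size of the upright; the job needs the larger.

How it is judged (in metres and radians):
On the way:
1. both claws are through the slots of the rail (back plate within 6 mm of its face) (x of bracket_back in the frame of upright_seat above -0.006 m and distance between bracket_back and upright_seat below 0.032 m), for 0.1 s.
At the end, for the whole second after the job is handed in: the shelf hangs on the rail, its back plate within 6 mm of the rail's face and upright within 0.1 rad, held down by itself with the spring foot pressed in more than 4.5 mm and the latch out again (within 1.5 mm of fully out), at rest and let go (value of joint spring_foot above 0.0045 m and value of joint latch below 0.0015 m and x of bracket_back in the frame of upright_seat above -0.006 m and distance between bracket_back and upright_seat below 0.018 m and angle between bracket's own z axis and vertical below 0.1 rad and linear speed of bracket below 0.02 m/s); the robot touches nothing.
It fails at once if the shelf is forced against the upright with more than 40 N (contact force between bracket and upright above 40 N).
It fails at once if a bottle or the petri dish is shoved more than 30 mm (distance of any of amber_bottle, white_bottle, petri from where it was at the start of the episode above 0.03 m).
It also fails if it takes over 48 s, if anything falls off the work surface, if the arm or the gripper's body presses on something with over 40 N, if the wrist force passes 120 N, or if a joint passes its speed limit or range.

## Robot

A 6-joint arm with a two-finger parallel gripper is mounted at the origin on a cart in front of the work surface, level with it; the furniture and walls round the work are solid. World frame = base frame: x ahead of the robot, y to its left, z up, the work surface at z = 0. Lengths are in mm, angles in rad, forces in N, time in s.
With the tool pointing down it reaches from about 275 to 750 mm from the base axis. Payload 10.2 kg.
Tool frame: the origin (TCP) lies where the fingers leave the gripper's body, on its centre line; the fingertips stand 73 mm ahead of it and the grasp point (between the pads) lies 54 mm ahead of it (ctrl.tip_extent is the z of the fingertips in the tool frame, in mm); z points along the fingers, y is the line along which they close (so a half turn about z gives the same grasp; the last joint's range is limited). The gripper opens to 85 mm and grips with 20 to 120 N. Pads are 22 mm wide; open, the fingers measure 114 mm over their backs; the gripper's body (76 mm by 85 mm) begins 54 mm behind the grasp point. The pads swing forward as they close: fully open they stand 13 mm farther back than shut.
Start: joints at [-1.492, 0.313, 1.498, -0, 1.331, -0.223], TCP at [156.038, -501.282, 303.894] pointing down, gripper open.
Joint ranges: [-2.94, 2.94], [-0.97, 2.17], [0.19, 2.56], [-1.23, 4.37], [0.02, 3.11], [-2.88, 2.88]. Speed limits (rad/s): [2.39, 2.39, 3.01, 3.14, 3.14, 3.14].

## Interface

Orientations are given as a unit quaternion [w, x, y, z].
In Python, from rig import readout, cams, order, ctrl gives the robot as it stands.
- The arm moves only by the tool tcp_steps, called after "Emit:" as name(argument=value, ...), one argument or row to a line, values as JSON. Schema: {"type":"object","properties":{"rows":{"type":"array","items":{"type":"object","properties":{"sx":{"type":"number"},"sy":{"type":"number"},"sz":{"type":"number"},"drx":{"type":"number"},"dry":{"type":"number"},"drz":{"type":"number"}},"additionalProperties":false},"minItems":1,"maxItems":8},"aperture":{"type":"number"},"clamp_n":{"type":"number"},"only":{"type":"string"},"quiet":{"type":"boolean"},"lines":{"type":"string"}},"required":["rows"],"additionalProperties":false}. rows is a list of rows, 1 to 8 of them, each an object with the fields sx, sy, sz (the shift in mm), drx, dry, drz (a rotation vector in rad); a field left out counts as zero; each row is the pose to reach, as a shift and turn from the pose commanded when the call began, along the tool's axes at that moment; what a row does not reach only later rows make up. A row lasts 1/10 s, in which the tool goes at most 50 mm and 0.15 rad, less where a joint would pass 70% of its speed; a pose out of reach is approached as far as the arm can. aperture is the opening from 0.0 (shut) to 1.0 (fully open), set as the call begins (left out keeps the last). The fingers move at their own pace and stop on an object; clamp_n is the grip in N (left out, the last holds). Time passes only in rows, so rows that do not move let the fingers close. The tool returns the time, the measured TCP pose, the force, the opening and the grip force at its end. only (a regular expression) keeps the lines of the reply that match it, lines (a string "A,B") keeps lines A to B, and quiet returns only ok. Input that does not fit is refused with a message, and nothing moves.
- readout.sense(): the state, without advancing time (a new reading comes with each control period).
- cams.capture(name): name is "scene" or "side" or "wrist"; returns (picture, depth): 400x640x3 uint8, red, green, blue; 400x640 float32, mm along the optical axis (not along the pixel's ray), 0 where there is no reading.
- cams.calibration(name): a dict with "fx", "fy", "cx", "cy" (pixels), "position" and "attitude" of the camera in the world. Camera axes: x right, y down, z forward; pixel columns grow to the right and rows downward; lengths in mm; the calibration is good to about 2 mm. A picture is of the moment at which its call begins: read the wrist's pose just before it. calibration takes no time and is no camera call; for the wrist camera it gives the pose at the moment of the call.
- order.finish_job(): hands the job in; it is judged then, once.
Trained networks look in the newest picture that a camera, given by its name, has taken for a name from the list of things; names that differ only in an ending like _2 or _b are one class to them, and where a whole thing is asked for, a point or a joint stands for the part that bears it (a point fixed in the world has none). Each returns a list of dicts, best first, with "p" (0 to 1); they miss things now and then, are a little off and sometimes report something else, mostly with a low value. They report only what shows in the picture. A call takes as long as a camera call. They do not tell look-alikes from the thing itself.
- cams.trace(target, camera): "pixels" (400x640 bool, what is visible of it) and "bbox" ([left, top, right, bottom] in pixels, round what is visible of it).
- cams.spot_point(target, camera): "uv" ([column, row] in pixels: a listed point, or the origin of a listed thing).
The state is a dict: "time_s": time; "joints": joint angles; "dq": joint speeds; "tau": joint torques, N m; "eef_pos": TCP position; "ee_rot": TCP orientation; "force": force on the tool from outside, world axes, zero at the start; "wrist_torque": the same for the moment, N m; "grip_width": opening from 0.0 (shut) to 1.0 (fully open); "grip_force": force on a finger pad.
Only numpy, scipy, OpenCV 4.12 (cv2) and the standard library are available. Lean on these libraries where they do the work, as an engineer would, in place of code of your own. Each camera call takes 0.05 s, during which the arm holds its last target. There are 200 camera calls.

## Working session

There is one attempt and no reset: what is moved stays moved. The work goes in short steps, Python scripts to look and compute and a tool call to move; the robot and the scene stay as the last step left them, time stands still between calls to the robot, and variables do not carry over. Pictures are saved under pics/ and viewed, at most 10 in all, crops included, and the job is handed in when it is done.

```bash
ls; mkdir -p pics; cat > h.py <<'E'
from rig import readout,cams,order,ctrl
import numpy as np,cv2
from scipy.spatial.transform import Rotation as R
def q2R(q): return R.from_quat([q[1],q[2],q[3],q[0]]).as_matrix()
def cal(n):
    c=cams.calibration(n); A=np.array(c['attitude'],float)
    return c,(A if A.shape==(3,3) else q2R(A)),np.array(c['position'])
def pts(n,d,mask):
    c,A,p=cal(n); v,u=np.nonzero(mask&(d>0)); z=d[v,u]
    return np.c_[(u-c['cx'])*z/c['fx'],(v-c['cy'])*z/c['fy'],z]@A.T+p
def proj(n,P):
    c,A,p=cal(n); q=(np.atleast_2d(P)-p)@A
    return np.c_[q[:,0]/q[:,2]*c['fx']+c['cx'],q[:,1]/q[:,2]*c['fy']+c['cy']]
E
python3 - <<'E'
from h import *
s=readout.sense(); print(s['eef_pos'],s['ee_rot'],s['force'],s['time_s'])
ims=[]
for n in ['scene','side']:
    im,d=cams.capture(n); cv2.imwrite(f'pics/{n}0.png',im[:,:,::-1]); np.save(f'pics/{n}0.npy',d)
    print(n,cams.calibration(n))
    for t in ['bracket','upright','amber_bottle','white_bottle','petri']:
        for r in cams.trace(t,n)[:3]:
            P=pts(n,d,r['pixels']); print(t,round(r['p'],2),r['bbox'],len(P),np.percentile(P,[2,50,98],axis=0).round().tolist() if len(P) else '')
    for t in ['bracket_grip','upright_seat','bracket_back','upper_claw']:
        for r in cams.spot_point(t,n)[:3]: print(t,round(r['p'],2),r['uv'])
E
```

```text
pics
[ 156.03108061 -501.09161623  303.30637197] [-6.65736784e-04  9.88634596e-01  1.50336925e-01  3.97957712e-05] [-0.75282674 -0.66261388 -1.0283177 ] 0.0
scene {'fx': 519.5432865011373, 'fy': 519.5432865011373, 'cx': 326.0316081533991, 'cy': 203.77507264171985, 'position': array([-566.93497055,  857.13585982,  737.07939576]), 'attitude': array([ 0.2478627 , -0.36253491,  0.75747969, -0.48307042])}
bracket 0.62 [429.2, 169.0, 438.4, 189.4] 132 [[470.0, -424.0, 65.0], [491.0, -388.0, 87.0], [526.0, -380.0, 104.0]]
upright 0.67 [301.8, 157.3, 332.7, 209.8] 617 [[705.0, -144.0, 3.0], [745.0, -83.0, 97.0], [778.0, -57.0, 158.0]]
upright 0.61 [331.5, 149.4, 365.6, 228.6] 1983 [[528.0, -160.0, 5.0], [579.0, -105.0, 98.0], [644.0, -76.0, 220.0]]
amber_bottle 0.75 [333.5, 235.4, 337.6, 260.8] 271 [[402.0, 60.0, 5.0], [410.0, 81.0, 39.0], [429.0, 90.0, 72.0]]
white_bottle 0.77 [301.7, 244.4, 311.6, 267.5] 236 [[422.0, 152.0, 3.0], [430.0, 169.0, 36.0], [447.0, 178.0, 64.0]]
white_bottle 0.67 [328.1, 147.5, 366.4, 224.2] 1898 [[530.0, -157.0, 9.0], [578.0, -105.0, 101.0], [632.0, -77.0, 220.
[... 826 characters left out ...]
-367.0, 99.0]]
upright 0.59 [311.0, 168.2, 347.9, 242.8] 1930 [[535.0, -181.0, -0.0], [601.0, -147.0, 80.0], [643.0, -1.0, 218.0]]
amber_bottle 0.68 [288.1, 187.4, 293.1, 207.9] 138 [[410.0, 50.0, 3.0], [425.0, 59.0, 37.0], [438.0, 70.0, 69.0]]
white_bottle 0.48 [291.0, 182.7, 296.9, 201.7] 94 [[426.0, 141.0, 2.0], [440.0, 149.0, 30.0], [452.0, 157.0, 60.0]]
petri 0.67 [290.4, 177.3, 313.7, 185.3] 200 [[408.0, 163.0, -3.0], [453.0, 302.0, 12.0], [491.0, 392.0, 58.0]]
bracket_grip 0.95 [286.9, 260.4]
upright_seat 0.91 [322.0, 215.9]
upright_seat 0.91 [374.1, 218.6]
upright_seat 0.68 [292.1, 285.3]
bracket_back 0.81 [305.5, 291.4]
bracket_back 0.32 [333.4, 235.7]
upper_claw 0.94 [311.7, 270.4]
```

```bash
python3 - <<'E'
from h import *
a=cv2.imread('pics/scene0.png')[130:320,220:460]; b=cv2.imread('pics/side0.png')[150:320,240:420]
cv2.imwrite('pics/v1.png',np.vstack([cv2.resize(a,(600,300)),cv2.resize(b,(600,300))]) if 0 else cv2.resize(a,(720,570),interpolation=2))
cv2.imwrite('pics/v2.png',cv2.resize(b,(630,595),interpolation=2))
E
```

```text
(no output)
```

View pics/v1.png

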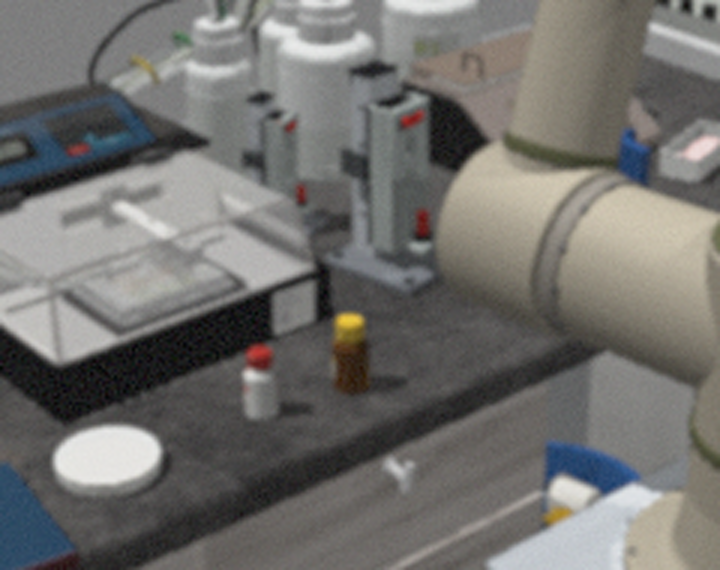

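View pics/v2.png

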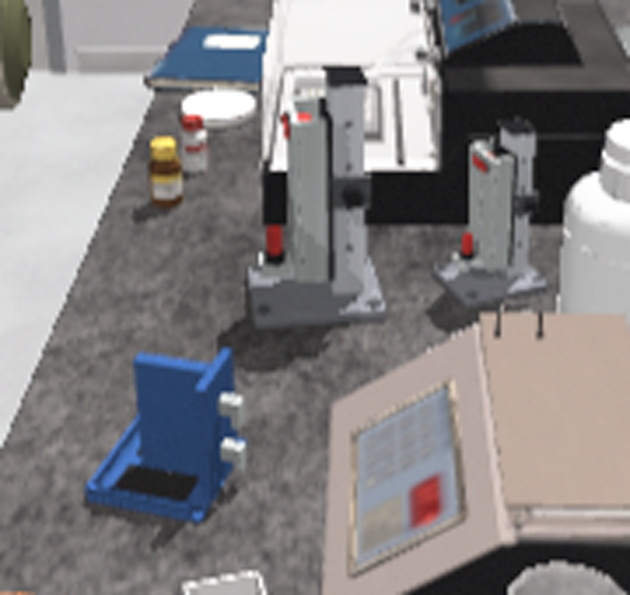

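```bash
python3 - <<'E'
from h import *
c,A,p=cal('wrist'); print(p.round(),A.round(2).tolist(),c['fx'])
s=readout.sense(); print(q2R(s['ee_rot']).round(3).tolist())
im,d=cams.capture('wrist'); cv2.imwrite('pics/w0.png',im[:,:,::-1])
d=np.load('pics/side0.npy'); im,d2=cams.capture('side')
d=(d+d2)/2
P=pts('side',d,np.ones(d.shape,bool))
v=np.isfinite(P).all(1)
def box(lo,hi): return P[((P>lo)&(P<hi)).all(1)]
def rect(Q):
    r=cv2.minAreaRect(Q[:,:2].astype(np.float32)); return np.round(r[0],1),np.round(r[1],1),round(r[2],1),len(Q)
print('bracket top',rect(box([430,-470,94],[560,-330,106])))
print('bracket mid',rect(box([430,-470,40],[560,-330,90])))
print('up foot',rect(box([500,-220,8],[680,-40,15])))
print('up rail top',rect(box([500,-220,130],[680,-40,190])), rect(box([500,-220,195],[680,-40,230])))
print('rail lo',rect(box([500,-220,40],[680,-40,130])))
Q=box([500,-220,130],[680,-40,230]); print(np.percentile(Q[:,2],[1,50,99]))
E
```

```text
[ 233. -478.  375.] [[0.3, -0.91, -0.3], [-0.96, -0.28, -0.09], [-0.0, 0.31, -0.95]] 275.82241838277685
[[0.955, 0.297, 0.0], [0.297, -0.955, -0.0], [0.0, 0.0, -1.0]]
bracket top (array([ 505.1, -398.1]), array([54.1, 65.1]), 76.1, 134)
bracket mid (array([ 515.4, -409.2]), array([75.7, 51.9]), 12.7, 487)
up foot (array([ 589.9, -131.5]), array([118.3,  97.8]), 8.7, 382)
up rail top (array([ 600.6, -131.3]), array([69.8, 68. ]), 11.6, 510) (array([ 619.4, -125.4]), array([33.4, 44.4]), 9.3, 132)
rail lo (array([ 593.6, -144.6]), array([47.4, 95.5]), 63.5, 609)
[130.43995949 173.60066527 218.54684841]
```

Emit:
tcp_steps(
  rows=[
    {"sx": 45, "sz": -4},
    {"sx": 90, "sz": -8},
    {"sx": 135, "sy": 2, "sz": -12},
    {"sx": 180, "sy": 3, "sz": -16},
    {"sx": 225, "sy": 4, "sz": -20},
    {"sx": 270, "sy": 5, "sz": -24},
    {"sx": 315, "sy": 6, "sz": -27},
    {"sx": 350, "sy": 7, "sz": -27},
  ],
)

```text
time_s: 1.9
eef_pos: [494.6, -402.7, 331.2]
ee_rot: [0.0, 0.989, 0.151, 0.0]
force: [-0.8, -0.3, -0.2]
grip_width: 0.996
grip_force: 0.0
```

```bash
python3 - <<'E'
from h import *
s=readout.sense(); print(s['eef_pos'],s['time_s'],s['force'])
im,d=cams.capture('wrist'); cv2.imwrite('pics/w1.png',im[:,:,::-1]);np.save('pics/w1.npy',d)
print(cal('wrist')[2])
P=pts('wrist',d,np.ones(d.shape,bool))
def box(lo,hi): return P[((P>lo)&(P<hi)).all(1)]
def rect(Q):
    r=cv2.minAreaRect(Q[:,:2].astype(np.float32)); return np.round(r[0],1),np.round(r[1],1),round(r[2],1),len(Q)
print('bracket top',rect(box([430,-470,94],[580,-330,106])))
print('bracket all',rect(box([430,-470,5],[580,-330,20])))
for t in ['bracket','upright']:
  for r in cams.trace(t,'wrist'): print(t,r['p'],r['bbox'])
for t in ['bracket_grip','upper_claw','lower_claw']:
  for r in cams.spot_point(t,'wrist')[:2]: print(t,r['p'],r['uv'])
print(proj('wrist',[[505,-398,98]]))
E
```

```text
[ 494.58072128 -402.69104697  331.24912432] 1.9 [-0.76219373 -0.31780822 -0.2478242 ]
[ 574.39895719 -377.20731911  401.56431995]
bracket top (array([ 510. , -393.2]), array([55.9, 65.1]), 75.8, 940)
bracket all (array([ 505.7, -392. ]), array([100.1, 106.1]), 75.8, 2486)
bracket 0.91 [265.7, 122.9, 352.1, 211.2]
bracket 0.61 [0.0, 1.3, 176.0, 88.4]
upright 0.75 [0.0, 3.1, 172.9, 88.6]
bracket_grip 0.98 [310.2, 180.7]
upper_claw 0.83 [338.3, 129.0]
lower_claw 0.67 [333.0, 131.1]
[[314.44014027 172.4684999 ]]
```

View pics/w1.png

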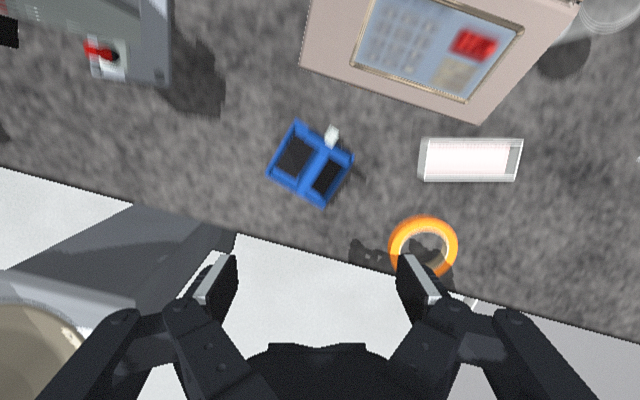

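Emit:
tcp_steps(
  rows=[
    {"sx": 2, "sy": -25, "sz": -6, "drz": -0.15},
    {"sx": 4, "sy": -51, "sz": -12, "drz": -0.3},
    {"sx": 6, "sy": -77, "sz": -18, "drz": -0.45},
    {"sx": 8, "sy": -103, "sz": -24, "drz": -0.6},
    {"sx": 10, "sy": -129, "sz": -30, "drz": -0.75},
    {"sx": 12, "sy": -155, "sz": -36, "drz": -0.9},
    {"sx": 14, "sy": -181, "sz": -42, "drz": -1.05},
    {"sx": 17, "sy": -207, "sz": -49, "drz": -1.2},
  ],
)

```text
time_s: 3.0
eef_pos: [445.7, -200.9, 380.3]
ee_rot: [0.0, 0.73, 0.684, -0.0]
force: [0.4, -0.3, 0.2]
grip_width: 1.001
grip_force: 0.0
```

Emit:
tcp_steps(
  rows=[
    {"drz": -0.15},
    {"drz": -0.3},
    {"drz": -0.45},
    {"drz": -0.6},
    {"drz": -0.75},
    {"drz": -0.9},
    {"drz": -1.05},
    {"drz": -1.2},
  ],
)

```text
time_s: 3.8
eef_pos: [446.1, -201.9, 380.1]
ee_rot: [0.0, 0.216, 0.976, -0.0]
force: [0.6, 0.1, 0.3]
grip_width: 0.997
grip_force: 0.0
```

```bash
python3 - <<'E'
from h import *
im,d=cams.capture('wrist'); cv2.imwrite('pics/w2.png',im[:,:,::-1])
d=np.median([d]+[cams.capture('wrist')[1] for _ in range(2)],axis=0);np.save('pics/w2.npy',d)
print(cal('wrist')[1:]); np.savez('pics/w2cal.npz',p=cal('wrist')[2])
P=pts('wrist',d,np.ones(d.shape,bool)); np.save('pics/P2.npy',P)
def box(lo,hi): return P[((P>lo)&(P<hi)).all(1)]
def rect(Q):
    if len(Q)<4: return len(Q)
    r=cv2.minAreaRect(Q[:,:2].astype(np.float32)); return np.round(r[0],1),np.round(r[1],1),round(r[2],1),len(Q)
print('foot',rect(box([490,-220,8],[690,-30,16])))
Q=box([480,-230,20],[690,-30,235]);h,e=np.histogram(Q[:,2],bins=np.arange(20,236,4));print(list(zip(e[:-1].astype(int),h)))
for z in range(30,226,12): print(z,rect(box([480,-230,z],[690,-30,z+12])))
for r in cams.spot_point('upright_seat','wrist')[:2]: print(r['p'],r['uv'])
for r in cams.trace('latch','wrist')[:2]: print(r['p'],r['bbox'])
E
```

```text
(array([[ 4.31547569e-01,  8.56700882e-01,  2.82542551e-01],
       [ 9.02090110e-01, -4.09958113e-01, -1.34787902e-01],
       [ 3.57696526e-04,  3.13046233e-01, -9.49737821e-01]]), array([ 373.73866122, -167.64126944,  451.11702238]))
foot (array([ 589.8, -128.6]), array([119.9, 100.1]), 8.5, 1845)
[(np.int64(20), np.int64(0)), (np.int64(24), np.int64(0)), (np.int64(28), np.int64(0)), (np.int64(32), np.int64(10)), (np.int64(36), np.int64(42)), (np.int64(40), np.int64(240)), (np.int64(44), np.int64(40)), (np.int64(48), np.int64(83)), (np.int64(52), np.int64(75)), (np.int64(56), np.int64(75)), (np.int64(60), np.int64(78)), (np.int64(64), np.int64(70)), (np.int64(68), np.int64(63)), (np.int64(72), np.int64(110)), (np.int64(76), np.int64(70)), (np.int64(80), np.int64(54)), (np.int64(84), np.int64(62)), (np.int64(88), np.
[... 1435 characters left out ...]
([31.5, 59.3]), 8.3, 224)
102 (array([ 586.9, -132.4]), array([34.1, 67.1]), 10.7, 204)
114 (array([ 586.7, -141.4]), array([37.3, 86.8]), 25.6, 243)
126 (array([ 586.6, -147.8]), array([34.3, 93.6]), 43.0, 293)
138 (array([ 572.3, -131.4]), array([ 4.2, 59.4]), 9.0, 173)
150 (array([ 585.9, -129.4]), array([31.7, 59.5]), 8.3, 176)
162 (array([ 581.8, -131.6]), array([58.4, 36.1]), 89.5, 211)
174 (array([ 581.9, -116.2]), array([36.3, 31.3]), 5.9, 409)
186 (array([ 586. , -110.9]), array([37.9, 25. ]), 12.6, 436)
198 (array([ 603.4, -112.5]), array([12. ,  2.9]), 89.7, 92)
210 (array([ 609.8, -105.6]), array([20.1,  8.7]), 31.7, 118)
222 0
0.57 [394.1, 225.8]
0.6 [418.3, 254.9, 441.6, 270.4]
```

View pics/w2.png

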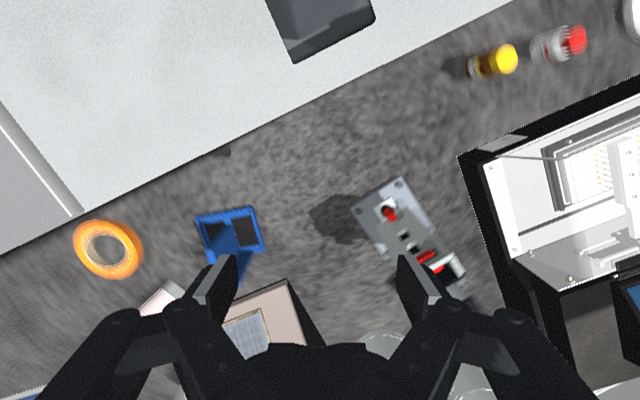

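```bash
python3 - <<'E'
from h import *
im=cv2.imread('pics/w2.png'); d=np.load('pics/w2.npy')
hsv=cv2.cvtColor(im,cv2.COLOR_BGR2HSV)
m=((hsv[...,0]<8)|(hsv[...,0]>172))&(hsv[...,1]>120)&(hsv[...,2]>60)
P=pts('wrist',d,m); P=P[((P>[500,-220,20])&(P<[680,-40,230])).all(1)]
o=np.array([570.5,-131.8,0]);y=np.radians(8.5);M=np.array([[np.cos(y),np.sin(y),0],[-np.sin(y),np.cos(y),0],[0,0,1]])
L=(P-o)@M.T
for lo,hi in [(20,110),(110,230)]:
    Q=L[(L[:,2]>lo)&(L[:,2]<hi)]; print(len(Q),np.percentile(Q,[3,25,50,75,97],axis=0).round(1).tolist())
# slots: sections of the rail front
A=np.load('pics/P2.npy'); L=(A-o)@M.T
for z in range(34,192,4):
    Q=L[(abs(L[:,1])<5)&(L[:,2]>z)&(L[:,2]<z+4)&(L[:,0]>-26)&(L[:,0]<30)]
    if len(Q): print(z,np.median(Q[:,0]).round(1),np.percentile(Q[:,0],[10,90]).round(1),len(Q))
F=L[(abs(L[:,0])<3)&(abs(L[:,1])>9)&(L[:,2]>40)&(L[:,2]<188)]; print('face y',np.percentile(F[:,1],[0,1,99,100]).round(1), 'yaw err deg',np.degrees(np.polyfit(F[:,1],F[:,0],1)[0]).round(2),F[:,0].mean())
E
```

```text
124 [[-22.6, -3.6, 44.7], [-21.5, -0.6, 55.7], [-19.5, 2.3, 69.8], [-15.4, 5.3, 75.3], [0.7, 9.0, 76.3]]
192 [[-4.5, -0.4, 161.5], [-4.0, 5.4, 171.9], [-2.7, 10.2, 176.2], [15.7, 14.2, 179.0], [30.9, 19.9, 180.0]]
38 -25.3 [-25.6 -25.1] 2
42 -25.3 [-25.5 -24.4] 7
46 -24.8 [-25.2 -24.3] 9
50 -23.3 [-24.8 -21.9] 19
54 -20.4 [-22.2   0.8] 16
58 0.1 [-22.3   1.2] 16
62 0.5 [-22.2  18.4] 15
66 -21.0 [-22.4   0.9] 19
70 -0.0 [-22.    0.7] 18
74 -15.4 [-21.    0.3] 62
78 0.6 [0.  0.8] 9
82 0.4 [0.1 0.6] 11
86 0.5 [0.1 0.7] 9
90 2.8 [0.5 6. ] 32
94 29.7 [29.7 29.7] 1
98 29.9 [29.9 29.9] 1
102 29.9 [29.9 29.9] 1
110 30.0 [30. 30.] 1
114 0.9 [0.9 1.4] 3
118 0.6 [0.  0.8] 9
122 0.3 [0.1 0.9] 12
126 0.6 [0.4 1.1] 15
130 2.9 [0.7 6. ] 39
154 1.1 [1.1 1.1] 1
158 0.4 [0.3 0.8] 11
162 0.3 [0.3 0.3] 1
166 -4.0 [-4.1 -3.9] 2
170 -4.3 [-4.5 -3.9] 11
174 -4.5 [-4.9 -3.9] 12
178 -2.2 [-4.5 -1. ] 30
182 0.7 [-0.  1.] 6
186 1.2 [1.2 1.2] 1
face y [-29.8 -28.8 278.4 291.1] yaw err deg -0.07 0.2110104250068168
```

Emit:
tcp_steps(
  rows=[
    {"sx": -22, "sy": -25, "sz": 25, "drz": -0.03},
    {"sx": -44, "sy": -50, "sz": 50, "drz": -0.06},
    {"sx": -66, "sy": -74, "sz": 75, "drz": -0.09},
    {"sx": -88, "sy": -99, "sz": 100, "drz": -0.12},
    {"sx": -110, "sy": -123, "sz": 125, "drz": -0.15},
    {"sx": -131, "sy": -148, "sz": 150, "drz": -0.187},
    {"sx": -131, "sy": -148, "sz": 150, "drz": -0.187},
    {"sx": -131, "sy": -148, "sz": 150, "drz": -0.187},
  ],
)

```text
time_s: 4.85
eef_pos: [502.2, -391.2, 229.3]
ee_rot: [-0.0, 0.128, 0.992, 0.0]
force: [0.6, 0.4, 0.5]
grip_width: 1.0
grip_force: 0.0
```

```bash
python3 - <<'E'
from h import *
s=readout.sense(); M=q2R(s['ee_rot']); print(s['eef_pos'],np.arctan2(M[1,0],M[0,0]), M[:,2])
print('to grip, tool axes',(np.array([502.7,-391.3,138])-s['eef_pos'])@M)
im,d=cams.capture('wrist'); 
P=pts('wrist',d,np.ones(d.shape,bool))
def box(lo,hi): return P[((P>lo)&(P<hi)).all(1)]
def rect(Q):
    r=cv2.minAreaRect(Q[:,:2].astype(np.float32)); return np.round(r[0],1),np.round(r[1],1),round(r[2],1),len(Q)
print('top',rect(box([430,-470,94],[580,-330,106])))
print('low',rect(box([430,-470,5],[580,-330,20])))
E
```

```text
[ 502.21245081 -391.22411401  229.26146117] 2.8856426925603946 [-8.07295337e-04  1.10840246e-03 -9.99999060e-01]
to grip, tool axes [-5.87761395e-01 -2.91904833e-02  9.12608977e+01]
top (array([ 505.9, -395.1]), array([55.8, 65.3]), 75.1, 1915)
low (array([ 493.6, -392.4]), array([100.4,  89.8]), 75.6, 6598)
```

Emit:
tcp_steps(
  rows=[
    {"sx": 1, "sy": -2, "sz": 25, "drz": -0.005},
    {"sx": 1, "sy": -2, "sz": 50, "drz": -0.005},
    {"sx": 1, "sy": -2, "sz": 75, "drz": -0.005},
    {"sx": 1, "sy": -2, "sz": 91, "drz": -0.005},
    {"sx": 1, "sy": -2, "sz": 91, "drz": -0.005},
  ],
)

```text
time_s: 5.4
eef_pos: [500.8, -391.4, 138.4]
ee_rot: [-0.001, 0.124, 0.992, 0.001]
force: [0.4, -0.1, 0.0]
grip_width: 1.005
grip_force: 0.0
```

Emit:
tcp_steps(
  rows=[
    {},
    {},
    {},
    {},
    {},
    {},
    {},
    {},
  ],
  aperture=0.0,
  clamp_n=70,
)

```text
time_s: 6.2
eef_pos: [501.1, -392.8, 139.2]
ee_rot: [0.0, 0.124, 0.992, -0.0]
force: [-0.6, -1.2, 2.9]
grip_width: 0.125
grip_force: 71.5
```

Emit:
tcp_steps(
  rows=[
    {"sz": -10},
    {"sz": -40},
    {"sz": -75},
    {"sz": -100},
    {"sz": -100},
  ],
)

```text
time_s: 6.7
eef_pos: [501.7, -393.1, 242.8]
ee_rot: [0.002, 0.123, 0.992, -0.002]
force: [0.9, -0.0, -2.3]
grip_width: 0.135
grip_force: 70.9
```

```bash
python3 - <<'E'
from h import *
s=readout.sense(); M=q2R(s['ee_rot']);print(s['force'],s['wrist_torque'])
print((np.array([494.1,-143.6,239])-s['eef_pos'])@M, np.arctan2(M[1,0],M[0,0]))
E
```

```text
[ 0.86558068 -0.0408137  -2.32617054] [-0.02841088 -0.00223646  0.01570171]
[ 68.54112188 240.00981954   2.56952757] 2.8939959287307637
```

Emit:
tcp_steps(
  rows=[
    {"sx": 10, "sy": 35, "drz": -0.06},
    {"sx": 20, "sy": 72, "drz": -0.12},
    {"sx": 31, "sy": 108, "drz": -0.18},
    {"sx": 42, "sy": 145, "drz": -0.25},
    {"sx": 52, "sy": 182, "drz": -0.32},
    {"sx": 62, "sy": 218, "drz": -0.37},
    {"sx": 68, "sy": 240, "drz": -0.397},
    {"sx": 68, "sy": 240, "drz": -0.397},
  ],
)

```text
time_s: 7.5
eef_pos: [493.4, -140.4, 237.7]
ee_rot: [-0.001, -0.076, 0.997, 0.001]
force: [-0.3, -0.8, -3.2]
grip_width: 0.127
grip_force: 70.8
```

Emit:
tcp_steps(
  rows=[
    {},
  ],
)

```text
time_s: 7.6
eef_pos: [493.7, -143.0, 238.0]
ee_rot: [-0.001, -0.075, 0.997, 0.0]
force: [0.0, -0.7, -2.6]
grip_width: 0.131
grip_force: 70.8
```

```bash
python3 - <<'E'
from h import *
s=readout.sense(); M=q2R(s['ee_rot']);print(s['eef_pos'],s['force'],np.arctan2(M[1,0],M[0,0])%6.283, M[:,2])
for n in ['side','scene','wrist']:
    im,d=cams.capture(n); cv2.imwrite(f'pics/{n}3.png',im[:,:,::-1])
    P=pts(n,d,np.ones(d.shape,bool))
    hsv=cv2.cvtColor(im,cv2.COLOR_RGB2HSV); m=(hsv[...,0]>100)&(hsv[...,0]<125)&(hsv[...,1]>120)
    B=pts(n,d,m); o=np.array(s['eef_pos'])-[0,0,139.2]; B=B[np.linalg.norm(B[:,:2]-o[:2],axis=1)<90]
    y=np.radians(8.5);K=np.array([[np.cos(y),np.sin(y),0],[-np.sin(y),np.cos(y),0],[0,0,1]])
    f=np.array([573.3,-131.8,68]); L=(B-f)@K.T
    print(n,len(L),np.percentile(L,[1,50,99],axis=0).round(1).tolist() if len(L) else '')
    if n!='scene':
        F=(P-f)@K.T; F=F[(abs(F[:,0])<8)&(abs(F[:,1])<33)&(F[:,2]>-25)&(F[:,2]<120)&(abs(F[:,1])>9)]
        print('rail',len(F),np.percentile(F,[3,50,97],axis=0).round(1).tolist() if len(F) else '')
side=cv2.imread('pics/side3.png')[150:270,260:420]; cv2.imwrite('pics/v3.png',cv2.resize(side,(800,600),interpolation=2))
E
```

```text
[ 493.73839073 -143.03064735  237.97266532] [ 3.91132538e-04 -6.98985935e-01 -2.63320863e+00] 3.291048199052243 [-1.50180718e-03  6.60122366e-04 -9.99998654e-01]
side 730 [[-131.6, -52.5, 33.0], [-79.3, -6.6, 61.0], [-44.7, 46.3, 129.8]]
rail 220 [[-5.0, -31.6, -19.4], [0.8, -27.3, 52.5], [7.6, 26.3, 118.8]]
scene 11 [[-139.2, -43.4, 38.3], [-133.0, -32.6, 44.0], [-121.8, -25.2, 48.6]]
wrist 10185 [[-133.0, -49.9, 36.0], [-102.4, -1.1, 46.1], [-45.8, 48.1, 133.6]]
rail 0
```

View pics/v3.png

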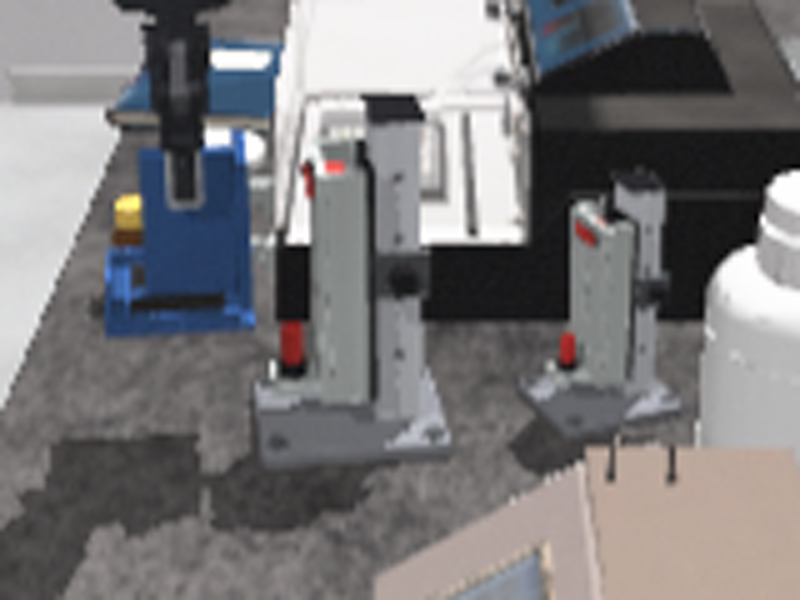

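View pics/wrist3.png

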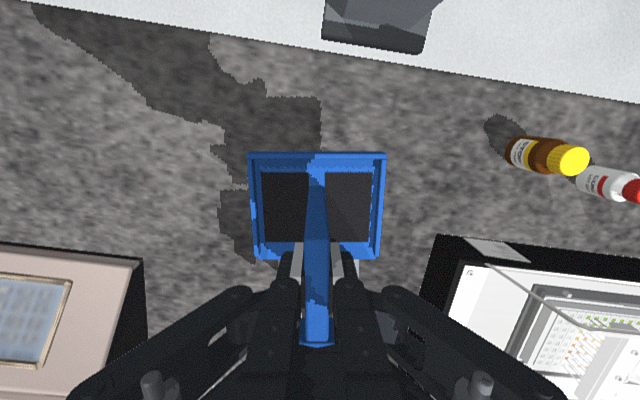

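```bash
python3 - <<'E'
from h import *
P=np.load('pics/P2.npy')
T=P[(abs(P[:,0]-500)<60)&(abs(P[:,1]+230)<40)&(abs(P[:,2])<8)]; print('table',np.median(T[:,2]),len(T))
F=P[(P[:,0]>525)&(P[:,0]<545)&(abs(P[:,1]+140)<25)&(P[:,2]>5)&(P[:,2]<20)];print('foot',np.median(F[:,2]))
y=np.radians(8.5);K=np.array([[np.cos(y),np.sin(y),0],[-np.sin(y),np.cos(y),0],[0,0,1]])
L=(P-[570.9,-131.8,0])@K.T
for lo in (88,128):
    Q=L[(abs(L[:,1])<6)&(L[:,0]>1.2)&(L[:,0]<5.5)&(L[:,2]>lo)&(L[:,2]<lo+8)]; print('slot floor',np.median(Q[:,2]),Q[:,2].std(),len(Q))
Q=L[(abs(L[:,0]+17)<6)&(abs(L[:,1]-1)<7)&(L[:,2]>60)&(L[:,2]<85)]; print('pin',np.percentile(Q[:,2],[20,50,70,90,97]))
Q=L[(L[:,0]>2)&(L[:,0]<20)&(abs(L[:,1])<28)&(L[:,2]>182)&(L[:,2]<195)]; print('rail top',np.percentile(Q[:,2],[20,50,80]),len(Q))
E
```

```text
table 0.7432437791283064 3137
foot 12.541098941865528
slot floor 91.91791615023953 0.47220376833189887 21
slot floor 131.95917617611124 0.4274972993388027 26
pin [69.4778789  75.22012952 75.55981171 76.19885278 76.45178395]
rail top [189.38066943 189.7989039  190.2090409 ] 101
```

Emit:
tcp_steps(
  rows=[
    {"sy": -0.5, "sz": 9},
    {"sy": -0.5, "sz": 18},
    {"sx": -8, "sy": -0.5, "sz": 18},
    {"sx": -15, "sy": -0.5, "sz": 18},
    {"sx": -15, "sy": -0.5, "sz": 18},
  ],
)

```text
time_s: 8.25
eef_pos: [509.9, -141.5, 221.0]
ee_rot: [0.0, -0.075, 0.997, -0.0]
force: [0.3, -0.0, -2.4]
grip_width: 0.129
grip_force: 70.7
```

```bash
python3 - <<'E'
from h import *
R_=[]
for i in range(4):
    im,d=cams.capture('wrist'); s=readout.sense(); R_.append(s['eef_pos'])
print(np.round(R_,1).tolist(),s['force'])
P=pts('wrist',d,np.ones(d.shape,bool)); y=np.radians(8.5);K=np.array([[np.cos(y),np.sin(y),0],[-np.sin(y),np.cos(y),0],[0,0,1]])
L=(P-[571.3,-131.8,0])@K.T
Q=L[(L[:,0]>-130)&(L[:,0]<-20)&(abs(L[:,1])<60)&(L[:,2]>70)&(L[:,2]<110)]
h,e=np.histogram(Q[:,2],bins=np.arange(70,110,1)); print(list(zip(e.astype(int).tolist(),h.tolist())))
U=Q[Q[:,2]>90]; print('rim',np.percentile(U,[1,99],axis=0).round(1), cv2.minAreaRect(U[:,:2].astype(np.float32)))
E
```

```text
[[509.5, -141.5, 221.0], [509.2, -141.4, 221.0], [509.0, -141.5, 221.0], [508.9, -141.5, 221.0]] [ 0.37639815 -0.03762552 -2.79945336]
[(70, 0), (71, 0), (72, 0), (73, 0), (74, 0), (75, 0), (76, 0), (77, 0), (78, 0), (79, 0), (80, 0), (81, 0), (82, 0), (83, 0), (84, 1), (85, 16), (86, 341), (87, 2251), (88, 4418), (89, 2557), (90, 286), (91, 71), (92, 117), (93, 115), (94, 101), (95, 277), (96, 952), (97, 651), (98, 49), (99, 8), (100, 2), (101, 10), (102, 4), (103, 7), (104, 6), (105, 5), (106, 6), (107, 9), (108, 6)]
rim [[-115.8  -50.6   90. ]
 [ -36.3   48.6  106.5]] ((-74.90434265136719, -0.9430465698242188), (100.13856506347656, 82.09616088867188), 89.97126007080078)
```

Emit:
tcp_steps(
  rows=[
    {"sy": -0.3, "sz": 2.8},
    {"sx": -4, "sy": -0.3, "sz": 2.8},
    {"sx": -8, "sy": -0.3, "sz": 2.8},
    {"sx": -12, "sy": -0.3, "sz": 2.8},
    {"sx": -14, "sy": -0.3, "sz": 2.8},
    {"sx": -14, "sy": -0.3, "sz": 2.8},
  ],
)

```text
time_s: 9.05
eef_pos: [523.1, -139.5, 218.0]
ee_rot: [0.0, -0.075, 0.997, 0.0]
force: [0.6, 1.7, -3.7]
grip_width: 0.137
grip_force: 70.7
```

Emit:
tcp_steps(
  rows=[
    {"sx": -2},
    {"sx": -4},
    {"sx": -6},
    {"sx": -6},
  ],
)

```text
time_s: 9.45
eef_pos: [528.7, -138.7, 218.0]
ee_rot: [-0.0, -0.075, 0.997, 0.0]
force: [-2.8, 2.1, -2.1]
grip_width: 0.133
grip_force: 70.9
```

Emit:
tcp_steps(
  rows=[
    {"sx": -1},
    {"sx": -2},
    {"sx": -3},
    {"sx": -3},
  ],
)

```text
time_s: 9.85
eef_pos: [531.4, -138.3, 218.0]
ee_rot: [-0.001, -0.075, 0.997, 0.0]
force: [-4.7, 2.0, -1.9]
grip_width: 0.13
grip_force: 70.9
```

Emit:
tcp_steps(
  rows=[
    {"sx": -1},
    {"sx": -2},
    {"sx": -2},
  ],
)

```text
time_s: 10.15
eef_pos: [533.3, -138.0, 218.0]
ee_rot: [-0.001, -0.075, 0.997, 0.0]
force: [-5.5, 2.6, -1.5]
grip_width: 0.125
grip_force: 71.0
```

Emit:
tcp_steps(
  rows=[
    {"sx": -1},
    {"sx": -1},
  ],
)

```text
time_s: 10.35
eef_pos: [533.7, -138.1, 218.0]
ee_rot: [-0.002, -0.075, 0.997, 0.0]
force: [-11.5, 0.5, 1.3]
grip_width: 0.132
grip_force: 71.4
```

Emit:
tcp_steps(
  rows=[
    {"sx": 0.6},
    {"sx": 0.6, "sz": 1.5},
    {"sx": 0.6, "sz": 3},
    {"sx": 0.6, "sz": 4.5},
    {"sx": 0.6, "sz": 4.5},
  ],
)

```text
time_s: 10.85
eef_pos: [533.5, -138.1, 213.7]
ee_rot: [-0.001, -0.075, 0.997, 0.0]
force: [-7.9, 1.5, 1.3]
grip_width: 0.133
grip_force: 71.6
```

Emit:
tcp_steps(
  rows=[
    {"sz": 1},
    {"sz": 2},
    {"sz": 3},
    {"sz": 3},
  ],
)

```text
time_s: 11.25
eef_pos: [533.5, -138.1, 211.4]
ee_rot: [-0.001, -0.075, 0.997, -0.0]
force: [-9.3, 2.5, 6.2]
grip_width: 0.129
grip_force: 72.4
```

Emit:
tcp_steps(
  rows=[
    {"sx": 0.3, "sz": 1},
    {"sx": 0.3, "sz": 2},
    {"sx": 0.3, "sz": 2},
  ],
)

```text
time_s: 11.55
eef_pos: [533.4, -138.1, 209.5]
ee_rot: [-0.0, -0.075, 0.997, -0.0]
force: [-7.4, 3.1, 6.6]
grip_width: 0.134
grip_force: 72.4
```

Emit:
tcp_steps(
  rows=[
    {"sz": 1},
    {"sz": 2},
    {"sz": 2},
  ],
)

```text
time_s: 11.85
eef_pos: [533.5, -138.1, 207.6]
ee_rot: [-0.0, -0.075, 0.997, -0.0]
force: [-9.1, 2.3, 6.7]
grip_width: 0.131
grip_force: 72.3
```

Emit:
tcp_steps(
  rows=[
    {"sx": 0.3, "sz": 0.7},
    {"sx": 0.3, "sz": 1.4},
    {"sx": 0.3, "sz": 1.4},
  ],
)

```text
time_s: 12.15
eef_pos: [533.4, -138.1, 206.4]
ee_rot: [0.0, -0.075, 0.997, -0.0]
force: [-7.2, 3.1, 8.4]
grip_width: 0.132
grip_force: 72.6
```

Emit:
tcp_steps(
  rows=[
    {"sz": 0.7},
    {"sz": 0.7},
  ],
)

```text
time_s: 12.35
eef_pos: [533.4, -138.1, 206.0]
ee_rot: [0.0, -0.075, 0.997, -0.0]
force: [-8.6, 4.1, 10.2]
grip_width: 0.13
grip_force: 73.0
```

Emit:
tcp_steps(
  rows=[
    {"sz": 0.6},
    {"sz": 0.6},
  ],
)

```text
time_s: 12.55
eef_pos: [533.4, -138.1, 206.0]
ee_rot: [0.0, -0.075, 0.997, -0.0]
force: [-10.2, 4.4, 14.4]
grip_width: 0.129
grip_force: 73.8
```

Emit:
tcp_steps(
  rows=[
    {"sz": 0.6},
    {"sz": 0.6},
  ],
)

```text
time_s: 12.75
eef_pos: [533.4, -138.1, 205.9]
ee_rot: [0.0, -0.075, 0.997, -0.001]
force: [-13.0, 4.8, 20.3]
grip_width: 0.126
grip_force: 74.5
```

```bash
python3 - <<'E'
from h import *
a,d=cams.capture('scene'); b,_=cams.capture('side'); 
u=proj('scene',[573,-132,170])[0].astype(int); v=proj('side',[573,-132,140])[0].astype(int); print(u,v)
A=cv2.resize(a[u[1]-35:u[1]+60,u[0]-35:u[0]+35],(400,543),interpolation=2);B=cv2.resize(b[v[1]-48:v[1]+47,v[0]-35:v[0]+35],(400,543),interpolation=2)
cv2.imwrite('pics/v4.png',np.hstack([A,B])[:,:,::-1])
for n in ['scene','side']:
    for r in cams.trace('latch',n)[:2]: print(n,r['p'],r['bbox'])
E
```

```text
[356 170] [323 195]
```

View pics/v4.png

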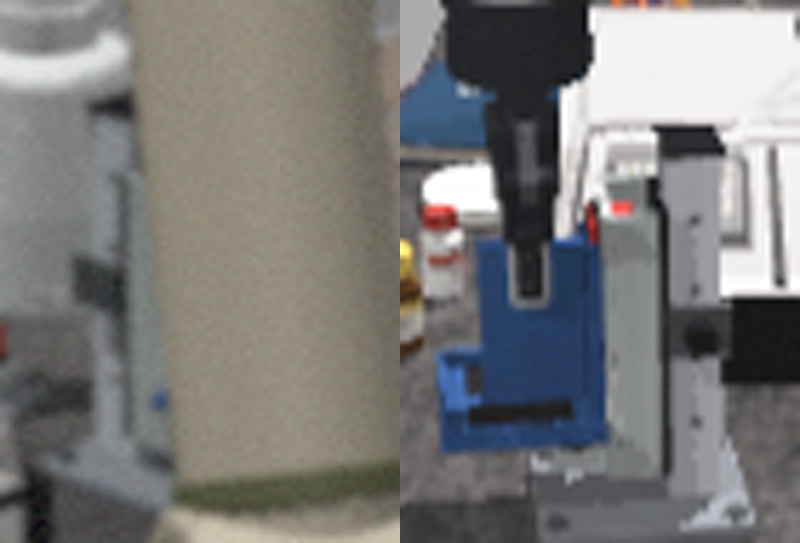

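The side view shows the shelf flush on the rail, with the red latch (about 592,222 in the crop) standing out over the plate's top edge. I'll unload gently to check that it holds.

Emit:
tcp_steps(
  rows=[
    {"sx": 0.5, "sz": -1},
    {"sx": 1, "sz": -2},
    {"sx": 1, "sz": -2},
  ],
)

```text
time_s: 13.25
eef_pos: [533.0, -138.1, 206.4]
ee_rot: [0.001, -0.075, 0.997, -0.0]
force: [-2.7, 6.0, 8.2]
grip_width: 0.129
grip_force: 72.3
```

Emit:
tcp_steps(
  rows=[
    {"sz": -1},
    {"sz": -1.5},
    {"sz": -1.5},
  ],
)

```text
time_s: 13.55
eef_pos: [532.9, -138.2, 207.2]
ee_rot: [0.001, -0.075, 0.997, -0.0]
force: [0.3, 6.0, 3.7]
grip_width: 0.131
grip_force: 71.8
```

Emit:
tcp_steps(
  rows=[
    {"sz": -1},
    {"sz": -1},
  ],
)

```text
time_s: 13.75
eef_pos: [532.9, -138.1, 207.6]
ee_rot: [0.001, -0.074, 0.997, 0.0]
force: [2.5, 4.3, -1.7]
grip_width: 0.132
grip_force: 70.9
```

Emit:
tcp_steps(
  rows=[
    {},
    {},
    {},
    {},
  ],
  aperture=0.45,
)

```text
time_s: 14.15
eef_pos: [532.5, -138.5, 207.8]
ee_rot: [0.0, -0.074, 0.997, -0.0]
force: [-0.2, 1.3, -0.6]
grip_width: 0.448
grip_force: 0.0
```

Emit:
tcp_steps(
  rows=[
    {"sx": 2, "sz": -15},
    {"sx": 4, "sz": -40},
    {"sx": 6, "sz": -80},
    {"sx": 8, "sz": -110},
    {"sx": 8, "sz": -110},
  ],
)

```text
time_s: 14.65
eef_pos: [525.2, -140.0, 322.1]
ee_rot: [0.003, -0.074, 0.997, -0.002]
force: [0.7, 0.7, -0.6]
grip_width: 0.451
grip_force: 0.0
```

Emit:
tcp_steps(
  rows=[
    {"sx": 40},
    {"sx": 80},
    {"sx": 110},
    {"sx": 110},
    {"sx": 110},
  ],
)

```text
time_s: 15.15
eef_pos: [415.7, -156.0, 317.6]
ee_rot: [0.0, -0.074, 0.997, -0.0]
force: [0.9, 0.5, 0.5]
grip_width: 0.449
grip_force: 0.0
```

```bash
python3 - <<'E'
from h import *
s=readout.sense(); print(s['force'])
a,d=cams.capture('wrist'); b,d2=cams.capture('side'); v=proj('side',[573,-132,140])[0].astype(int)
B=cv2.resize(b[v[1]-48:v[1]+47,v[0]-35:v[0]+35],(400,543),interpolation=2)
A=cv2.resize(a,(400,250)); A=np.vstack([A,cv2.resize(a[120:320,200:480],(400,293))]); cv2.imwrite('pics/v5.png',np.hstack([A,B])[:,:,::-1])
P=pts('wrist',d,np.ones(d.shape,bool)); y=np.radians(8.5);K=np.array([[np.cos(y),np.sin(y),0],[-np.sin(y),np.cos(y),0],[0,0,1]])
L=(P-[571.3,-131.8,0])@K.T
Q=L[(L[:,0]>-100)&(L[:,0]<-10)&(abs(L[:,1])<60)&(L[:,2]>75)&(L[:,2]<100)]
h,e=np.histogram(Q[:,2],bins=np.arange(60,100,1)); print(list(zip(e.astype(int).tolist(),h.tolist())))
E
```

```text
[0.8652733  0.46265691 0.47474342]
[(60, 0), (61, 0), (62, 0), (63, 0), (64, 0), (65, 0), (66, 0), (67, 0), (68, 0), (69, 0), (70, 0), (71, 0), (72, 0), (73, 0), (74, 0), (75, 1177), (76, 242), (77, 35), (78, 46), (79, 28), (80, 36), (81, 66), (82, 130), (83, 120), (84, 18), (85, 8), (86, 3), (87, 7), (88, 3), (89, 2), (90, 6), (91, 3), (92, 7), (93, 2), (94, 3), (95, 6), (96, 5), (97, 4), (98, 3)]
```

View pics/v5.png

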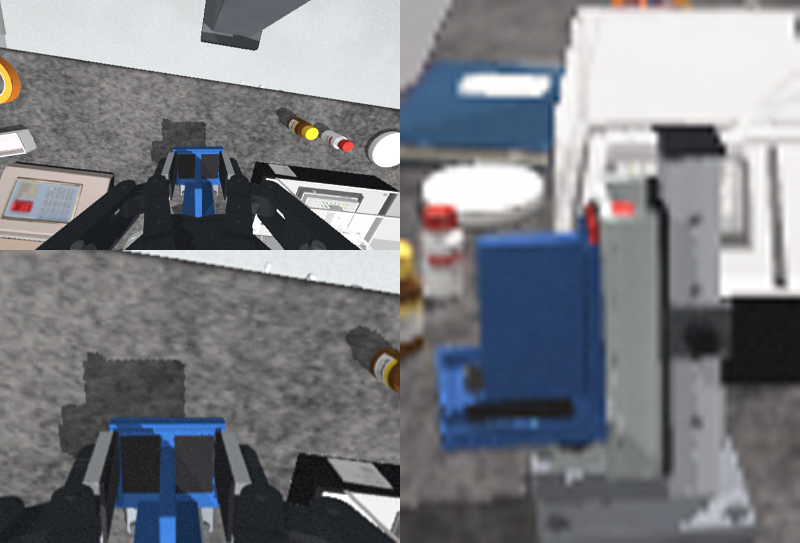

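The shelf hangs upright and flush on the rail. Its rim is about 1 mm above true home, within the latch play, and the latch stands out over the plate. The gripper is clear.

```bash
python3 -c "
from rig import order; print(order.finish_job())"
```

```text
the job is handed in; nothing more can be done
None
```

The shelf hangs on the larger upright with both claws hooked, the red latch out over its back plate and the gripper clear; the bottles and petri dish were not touched, and the job is handed in at about 15 s (no verdict was returned).

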